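# Load the red vial holder and index the carousel three clicks

### The job

Lift the red vial holder up and off its bracket and stand it upright in the empty yellow-floored pocket of the carousel. Then take the green handle and turn the carousel counter-clockwise (seen from above) exactly three clicks of its ratchet, never a fourth, so that the holder faces the reader, and finish while still holding the handle there. Leave the blue holder, the jar and the carton where they are.

Things in the scene. Friction and masses are not known exactly. Their poses are not given: they have to be found in the camera images.
- holder_red_center (a point): Centre of the red vial holder's block, 25 mm above its underside: 40 (own x) by 36 (own y) by 50 mm high, white on a black foot, red label on its -x face, red-capped vial to 39 mm above this point. Mass about 0.1 kg. It hangs on its bracket by a hook on its +x face, underside 86 mm above the table. Grip it across its 36 mm width (own y), 36 mm above the underside; both sides are free.
- holder_red: The red holder; origin at the centre of its block's underside. The hook, 24 mm wide, reaches 16 mm back from the +x face (own x 20 to 36 mm), bridge 44 to 50 mm above the underside, then down to 26 mm above it; 10 mm gap between block and drop. Lift it straight up at least 25 mm to free it, then move it away.
- stand_red: Fixed steel bracket of the red holder: base 90 by 70 mm, upright plate 6 mm thick (own x), 30 mm wide (own y), top edge 130 mm above the table. Origin on the table under the plate; the holder's block hangs on its own -x side. The blue holder hangs on an identical bracket; the two swap places from start to start.
- holder_blue_center (a point): Centre of the blue-capped, blue-labelled vial holder, shaped like the red one, hanging on the other bracket. Leave it.
- pocket (a point): Centre of the empty pocket's yellow floor, 40 mm above the table, 60 mm from the axle; turns with the carousel. Inside 68 mm along own x (radially outward) by 48 mm along own y; black walls 10 mm high. The holder is 56 mm long with its hook: own x along the pocket's x, block centre 8 mm outward of this point if the hook points to the axle, 8 mm inward if it points outward.
- axle (a point): On the upright axis of the carousel, 52 mm above the table, middle of its round aluminium plate of 188 mm diameter. The white reader (100 mm high) stands beyond the rim. Two grey-capped blocks, a quarter turn either side of the pocket, are part of the carousel, 104 mm high above the table. The base is fixed, placed and turned anew at each start.
- handle_grip (a point): Where to hold the green handle: upright round post of 20 mm diameter, 54 to 122 mm above the table, at the end of a black lever arm 135 mm from the axle, opposite the pocket. This point is on the post's axis, 100 mm above the table, and turns with the carousel.
- handle: The green post itself, which spins freely on its own upright axis; origin on that axis at table height.
- carousel (a joint): Turn in rad, counter-clockwise from above positive. Starts at 0 to 0.08. A spring pawl clicks at 0.27, 0.51, 0.75, 0.99 and cannot go back: the push at the handle climbs to 6 to 10 N over the 0.15 rad before each click, then drops to 1 N or less. The clicks rest at 0.30, 0.54, 0.78, 1.02; let go part-way to the next it slides back to the last. Three clicks: 0.78, under 0.92.
- jar: White jar with green lid, 56 mm wide, 85 mm high, loose, origin at the centre of its underside. Leave it.
- carton: Open white carton of tubes with purple caps, 100 by 130 by 72 mm, loose, origin at the centre of its underside. Leave it.

How it is judged:
By the outcome, as a careful person would: the job done as asked, in the order asked, and still so for the second after the job is handed in, while the arm keeps its last pose, push and grip.
It also fails if it takes over 67 s, if anything falls off the work surface, if the arm or the gripper's body presses on something with over 40 N, if the wrist force passes 120 N, or if a joint passes its speed limit or range.

### The arm

A 6-joint arm with a two-finger parallel gripper is mounted at the origin on the work surface. World frame = base frame: x ahead of the robot, y to its left, z up, the work surface at z = 0. Lengths are in m, angles in degrees, forces in N, time in s.
With the tool pointing down it reaches from about 0.375 to 0.75 m from the base axis. Payload 9 kg.
Tool frame: the origin (TCP) lies where the fingers leave the gripper's body, on its centre line; the fingertips stand 73 mm ahead of it and the grasp point (between the pads) lies 54 mm ahead of it (robot.tip_reach is the distance from the TCP to the fingertips, in m); z points along the fingers, y is the direction in which the jaws open and shut (so a half turn about z gives the same grasp; the last joint's range is limited). The gripper opens to 85 mm and grips with 20 to 120 N. Pads are 22 mm wide; open, the fingers measure 114 mm over their backs; the gripper's body (76 mm by 85 mm) begins 54 mm behind the grasp point. The pads swing forward as they close: fully open they stand 13 mm farther back than shut.
Start: joints at [-80.827, 5.964, 5.575, 89.605, 0, 77.527], TCP at [0.221, -0.558, 0.304] pointing down, gripper open.
Joint ranges: [-171.21, 171.21], [-48.23, 106.86], [-62.78, 66.21], [-105.2, 120.99], [-86.42, 89.51], [-180, 180]. Speed limits (degrees/s): [127.2, 127.2, 147.25, 180, 180, 180].

### API

Orientations are given as [roll, pitch, yaw] about the fixed x, y, z axes, in that order (R = Rz(yaw) Ry(pitch) Rx(roll)).
In Python, from plant import robot gives the robot as it stands. Calls block until the motion is done:
- robot.move_pose(position, orientation): joint-space move of the TCP to a pose.
- robot.line_to(position, vel=0.15, rotation=None, guard=None): straight line of the TCP; rotation=None keeps the orientation; vel is the mean speed in m/s. With guard (N) it stops when the force on the tool has changed by that much, and returns True; else False.
- robot.goto_joints(angles): joint-space move.
- robot.set_gripper(opening): finger opening in m; the grip force is fixed at half the most; returns when the fingers have stopped.
- robot.pause(seconds).
- robot.ik(position, orientation): joint angles nearest the present ones, or None.
- robot.observe(): the state.
- robot.grab_frame(name): name is "side" or "top" or "wrist"; returns the picture (420x560x3 uint8, blue, green, red); there is no depth.
- robot.get_calibration(name): a dict with "vertical_fov" (degrees; the focal length in pixels is half the picture's height over the tangent of half this angle, whatever the lens; pixels are square), "cx", "cy" (the principal point, pixels), "rvec" (rotation vector, rad) and "tvec" (3), from world to camera coordinates, as OpenCV has them. Camera axes: x right, y down, z forward; pixel columns grow to the right and rows downward; lengths in m; the calibration is good to about 2 mm. The wrist camera is an equidistant fisheye: a pixel r from the principal point sees the ray r / f radians off the axis. A picture is of the moment at which its call begins: read the wrist's pose just before it. get_calibration takes no time and is no camera call; for the wrist camera it gives the pose at the moment of the call.
A pose or a line that the arm cannot do raises robot.IKError and nothing moves.
- robot.job_done(): hands the job in, once; it reports no verdict.
The state is a dict: "time": time; "q": joint angles; "qvel": joint speeds; "joint_torque": joint torques, N m; "tool_pos": TCP position; "tcp_rot": TCP orientation; "ft_force": force on the tool from outside, world axes, zero at the start; "torque": the same for the moment, N m; "gripper_width": finger opening in m.
Only numpy, scipy, OpenCV 4.12 (cv2) and the standard library are available. Lean on these libraries where they do the work, as an engineer would, in place of code of your own. Each camera call takes 0.05 s, during which the arm holds its last target. There are 200 camera calls.

## Working session

There is one attempt and no reset: what is moved stays moved. The work goes in short steps, each a Python script; the robot and the scene stay as the last script left them, time stands still between calls to the robot, and variables do not carry over. Pictures are saved under pics/ and viewed, about 8 in all and at most 12, crops included, and the job is handed in when it is done.

```bash
ls; mkdir -p pics; python3 - <<'E'
from plant import robot
import cv2,numpy as np
for n in ("side","top"):
    im=robot.grab_frame(n); cv2.imwrite(f"pics/{n}0.png",im)
    print(n,robot.get_calibration(n))
print(robot.get_calibration("wrist")); cv2.imwrite("pics/wrist0.png",robot.grab_frame("wrist"))
print(robot.observe())
E
```

```text
pics
side {'vertical_fov': 42.6659833992404, 'cx': 285.02044293034004, 'cy': 203.97136300446746, 'rvec': array([ 0.37793591, -2.65644719,  1.33350968]), 'tvec': array([0.55175685, 0.18289947, 1.34921237])}
top {'vertical_fov': 43.105824545779384, 'cx': 283.0474976442268, 'cy': 204.24830785977417, 'rvec': array([ 2.18774914, -2.16497579,  0.07701694]), 'tvec': array([-0.04777421,  0.58153401,  1.34839662])}
{'vertical_fov': 65.70646984690485, 'cx': 278.9890817990268, 'cy': 212.91147112654767, 'rvec': array([-2.41046461,  1.63592507,  0.22008615]), 'tvec': array([-0.59952618, -0.03341439,  0.37855942])}
{'time': 0.15, 'q': array([-8.08275048e+01,  5.99226444e+00,  5.53748986e+00,  8.96053203e+01,
        6.14856967e-04,  7.75271048e+01]), 'qvel': array([ 0.02791433, -0.12985255,  0.18842569,  0.00466267,  0.07014229,
       -0.02716472]), 'joint_torque': array([ 4.12105088e-03, -5.57360566e+01,  5.04003632e+01,  1.26813131e-02,
       -2.47920516e-04, -3.82509597e-06]), 'tool_pos': array([ 0.22130163, -0.55749864,  0.30328741]), 'tcp_rot': array([-1.79941456e+02, -1.35794898e-02,  2.16453831e+01]), 'ft_force': array([ 0.30930763,  0.63664595, -0.64696741]), 'torque': array([-0.02025333, -0.02365784, -0.02812965]), 'gripper_width': 0.0856436200179075}
```

View pics/top0.png

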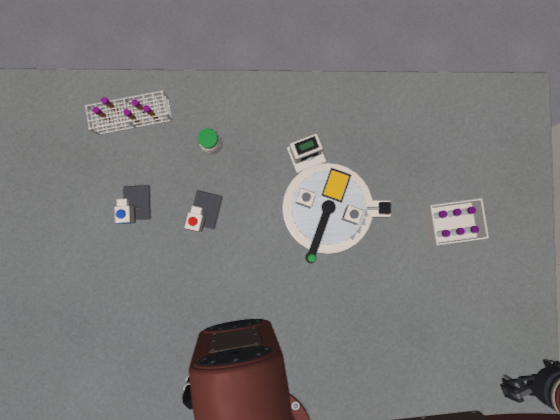

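View pics/side0.png

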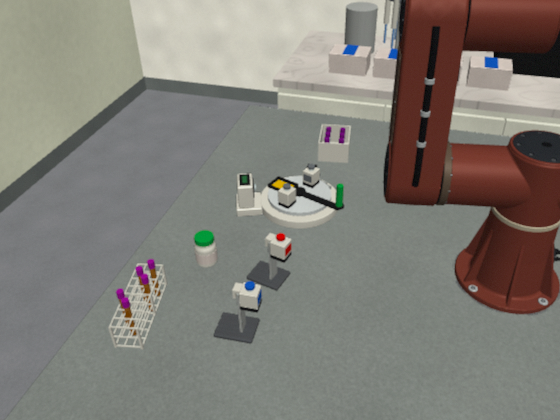

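The top view shows the red cap at (193,221), the yellow pocket at (337,185), the green post at (311,258) and the axle hub at (328,207). The side view confirms that the red holder hangs on the nearer-to-carousel bracket, with its hook facing away from the robot. Next I'll compute positions.

```bash
cat > h.py <<'E'
import cv2,numpy as np
from plant import robot
def cal(n):
    c=robot.get_calibration(n); c['f']=210/np.tan(np.radians(c['vertical_fov']/2)); c['R']=cv2.Rodrigues(np.array(c['rvec']))[0]; c['t']=np.array(c['tvec']); c['fish']=n=='wrist'; return c
def ray(c,uv):
    d=(np.atleast_2d(uv)-[c['cx'],c['cy']])/c['f']
    if c['fish']:
        r=np.linalg.norm(d,axis=1,keepdims=True)+1e-12
        v=np.hstack([d/r*np.sin(r),np.cos(r)])
    else: v=np.hstack([d,np.ones((len(d),1))])
    return -c['R'].T@c['t'], v@c['R']
def plane(c,uv,z):
    o,v=ray(c,uv); return o+v*((z-o[2])/v[:,2:3])
def proj(c,P):
    p=np.atleast_2d(P)@c['R'].T+c['t']; d=p[:,:2]
    if c['fish']:
        r=np.linalg.norm(d,axis=1,keepdims=True)+1e-12; d=d/r*np.arctan2(r,p[:,2:3])
    else: d=d/p[:,2:3]
    return d*c['f']+[c['cx'],c['cy']]
def mask(im,col):
    h=cv2.cvtColor(im,cv2.COLOR_BGR2HSV)
    H={'red':[(0,8),(172,180)],'green':[(50,80)],'yellow':[(18,32)],'blue':[(100,125)]}[col]
    m=sum(cv2.inRange(h,(a,120,60),(b,255,255)) for a,b in H); return m
def blobs(im,col,amin=15):
    cs,_=cv2.findContours(mask(im,col),cv2.RETR_EXTERNAL,cv2.CHAIN_APPROX_NONE)
    return [(k,cv2.contourArea(k),cv2.minAreaRect(k)) for k in cs if cv2.contourArea(k)>=amin]
E
python3 - <<'E'
from h import *
im=cv2.imread('pics/top0.png'); c=cal('top')
for col,z in (('red',.15),('green',.122),('yellow',.04),('blue',.15)):
    for k,a,r in blobs(im,col):
        if r[0][1]>300: continue
        print(col,a,np.round(r[0],1),np.round(r[1],1),plane(c,r[0],z).round(4))
        if col=='yellow':
            print(plane(c,cv2.boxPoints(r),z).round(4))
# plate circle
g=cv2.cvtColor(im,cv2.COLOR_BGR2GRAY)
print('hub',plane(c,[328,207],.055))
# dark bases
m=cv2.inRange(im,(0,0,0),(58,58,58)); m[:170]=0;m[235:]=0;m[:,:100]=0;m[:,230:]=0
for k in cv2.findContours(m,cv2.RETR_EXTERNAL,cv2.CHAIN_APPROX_NONE)[0]:
    if cv2.contourArea(k)>200:
        r=cv2.minAreaRect(k); print('base',r, plane(c,cv2.boxPoints(r),.005).round(3))
cv2.imwrite('pics/z.png',cv2.resize(im[120:275,90:400],None,fx=2.5,fy=2.5,interpolation=cv2.INTER_CUBIC))
E
```

```text
red 48.5 [192. 221.] [8. 8.] [[0.5304 0.1695 0.15  ]]
green 46.0 [311.  257.5] [7. 8.] [[ 0.448  -0.1103  0.122 ]]
green 264.5 [207.5 138. ] [18. 19.] [[0.733  0.1419 0.122 ]]
yellow 451.5 [335.8 184.8] [18.9 26.5] [[ 0.6318 -0.176   0.04  ]]
[[ 0.6076 -0.1421  0.04  ]
 [ 0.672  -0.1645  0.04  ]
 [ 0.6561 -0.2101  0.04  ]
 [ 0.5918 -0.1874  0.04  ]]
blue 46.0 [120.  213.5] [7. 8.] [[0.5463 0.3388 0.15  ]]
hub [[ 0.57364628 -0.15516972  0.055     ]]
```

View pics/z.png

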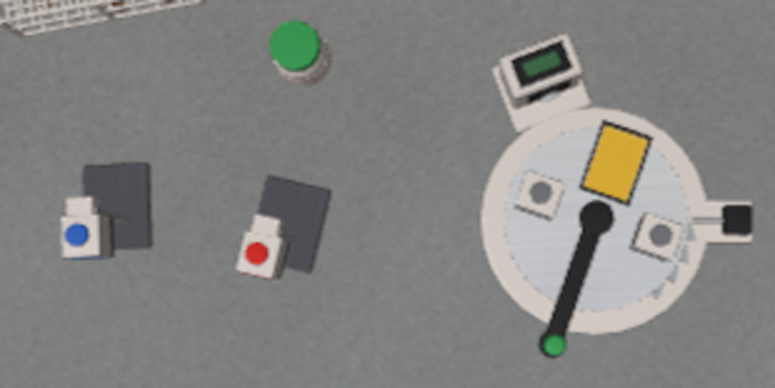

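```bash
python3 - <<'E'
from h import *
c=cal('wrist'); print('cam',-c['R'].T@c['t'],'axis',c['R'][2])
for p,y in (([.53,.17,.33],-13),([.53,.17,.176],-13),([.639,-.178,.2],161),([.448,-.11,.154],0),([.452,-.211,.154],0),([.448,-.11,.154],180)): print(p,y,np.round(robot.ik(p,[180,0,y]),1))
robot.move_pose([.53,.17,.33],[180,0,-13])
print(robot.observe()['q'].round(1),robot.observe()['time'])
c=cal('wrist'); im=robot.grab_frame('wrist'); cv2.imwrite('pics/w1.png',im)
print('cam',-c['R'].T@c['t'])
for k,a,r in blobs(im,'red'): print(a,np.round(r[0],1),plane(c,r[0],.15).round(4))
E
```

```text
cam [ 0.28418959 -0.53244722  0.37375965] axis [-0.2450489  -0.09697999 -0.96464808]
[0.53, 0.17, 0.33] -13 [   4.3   -1.2    0.9   92.1    0.  -162.7]
[0.53, 0.17, 0.176] -13 [   4.3   -0.7  -14.6   76.1    0.  -162.7]
[0.639, -0.178, 0.2] 161 [-26.8  17.3   7.5  80.2   0.   -7.8]
[0.448, -0.11, 0.154] 0 [-30.1 -17.5 -32.1  75.4   0.  149.9]
[0.452, -0.211, 0.154] 0 [-40.1 -10.4 -26.   74.4   0.  139.9]
[0.448, -0.11, 0.154] 180 [-30.1 -17.5 -32.1  75.4   0.  -30.1]
[   4.3   -1.2    0.9   92.1   -0.  -162.7] 3.6333
cam [0.59596365 0.15531113 0.40039227]
126.5 [461.3 398.1] [[ 0.2361 -0.0022  0.15  ]]
598.5 [445.3 391.8] [[0.263  0.0237 0.15  ]]
513.0 [279.  204.4] [[0.5362 0.1689 0.15  ]]
```

View pics/w1.png

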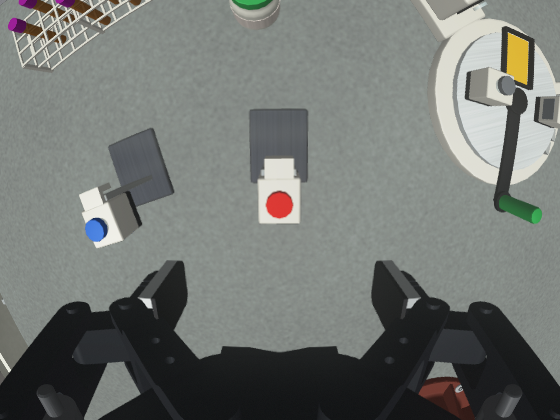

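The wrist view shows the red cap at (279,204) and the block at x 258–301, y 177–224. The bracket base is square with the image, so a yaw of -13° looks right. I'll check the block's top face at z = 0.136.

```bash
python3 - <<'E'
from h import *
im=cv2.imread('pics/w1.png'); c=cal('wrist')
g=im.min(axis=2); m=cv2.inRange(g,165,255)|mask(im,'red'); s=np.zeros_like(m); s[150:240,235:325]=m[150:240,235:325]
k=max(cv2.findContours(s,cv2.RETR_EXTERNAL,cv2.CHAIN_APPROX_NONE)[0],key=cv2.contourArea)
print(cv2.boundingRect(k),cv2.contourArea(k))
for r in range(155,232,5): 
    x=np.flatnonzero(s[r]); print(r,(x.min(),x.max()) if len(x) else None,end='; ')
b=[[258.5,178],[301,178],[300.5,223],[259,223]]
P=plane(c,b,.136); print(P.round(4),P.mean(0).round(4),np.linalg.norm(P-np.roll(P,-1,0),axis=1))
# base edges
m=cv2.inRange(im,(0,0,0),(85,80,80)); s2=np.zeros_like(m); s2[95:185,240:315]=m[95:185,240:315]
L=[];Rr=[]
for r in range(115,155):
    x=np.flatnonzero(s2[r])
    if len(x): L.append((x.min(),r));Rr.append((x.max(),r))
for E in (L,Rr):
    Q=plane(c,E,.006); d=np.polyfit(Q[:,0],Q[:,1],1); print('yaw',np.degrees(np.arctan(d[0])))
# triangulate cap with top
ct=cal('top'); o1,v1=ray(c,[279,204.4]); o2,v2=ray(ct,[192,221])
v1=v1[0]/np.linalg.norm(v1);v2=v2[0]/np.linalg.norm(v2)
t=np.linalg.lstsq(np.c_[v1,-v2],o2-o1,rcond=None)[0]; print(o1+t[0]*v1,o2+t[1]*v2)
E
```

```text
(258, 159, 42, 65) 2366.0
155 None; 160 (np.int64(264), np.int64(293)); 165 (np.int64(265), np.int64(293)); 170 (np.int64(262), np.int64(294)); 175 (np.int64(264), np.int64(293)); 180 (np.int64(258), np.int64(299)); 185 (np.int64(258), np.int64(299)); 190 (np.int64(258), np.int64(299)); 195 (np.int64(258), np.int64(299)); 200 (np.int64(258), np.int64(299)); 205 (np.int64(258), np.int64(299)); 210 (np.int64(258), np.int64(299)); 215 (np.int64(258), np.int64(299)); 220 (np.int64(259), np.int64(299)); 225 None; 230 None; [[0.5584 0.181  0.136 ]
 [0.5505 0.1469 0.136 ]
 [0.5128 0.1555 0.136 ]
 [0.5208 0.1899 0.136 ]] [0.5356 0.1683 0.136 ] [0.03497747 0.03869353 0.03533361 0.03867983]
yaw -17.025309045654634
yaw -17.025309045654634
[0.53230386 0.16972825 0.13396301] [0.53115491 0.17231801 0.13437765]
```

```bash
python3 - <<'E'
from h import *
x,y=.5345,.169
robot.line_to([x,y,.25],rotation=[180,0,-13.2])
print(robot.line_to([x,y,.176],vel=.08,guard=8))
robot.set_gripper(0.0)
o=robot.observe(); print(o['gripper_width'],o['ft_force'],o['tool_pos'],o['time'])
print(robot.line_to([x,y,.236],vel=.06), robot.observe()['ft_force'])
robot.line_to([x,y,.30])
robot.move_pose([.55,0,.32],[180,0,70])
robot.move_pose([.58,-.158,.32],[180,0,161])
o=robot.observe(); print(o['gripper_width'],o['ft_force'],o['tool_pos'],o['tcp_rot'],o['q'],o['time'])
c=cal('wrist'); im=robot.grab_frame('wrist'); cv2.imwrite('pics/w2.png',im)
for k,a,r in blobs(im,'yellow'): print(a,np.round(r[0],1),plane(c,cv2.boxPoints(r),.04).round(4),plane(c,r[0],.04).round(4))
for k,a,r in blobs(im,'green',60): print('g',a,np.round(r[0],1))
E
```

```text
False
0.035095148828338946 [-1.06062413 -0.80079668  3.35433296] [0.53456979 0.16901907 0.17637668] 5.95
False [-0.18668269  0.6203656  -0.98468683]
0.035398146489551086 [-0.05454174  0.28600403 -1.17912365] [ 0.58000948 -0.15773773  0.32005319] [1.79996668e+02 7.36826070e-04 1.60972486e+02] [-2.76668948e+01  6.40821743e+00  7.72717151e+00  9.13187261e+01
  3.40494442e-03 -8.63938061e+00] 13.0333
g 824.5 [537.5 241. ]
g 374.0 [279.4  46.6]
```

View pics/w2.png

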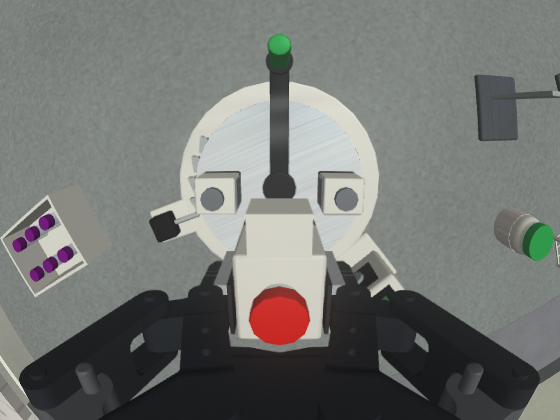

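The holder is gripped with its hook toward the axle. The hub at (279,187) and the post top at (279,45) line up with the tool. Now I'll locate the axle, the post and the held block from this view.

```bash
python3 - <<'E'
from h import *
im=cv2.imread('pics/w2.png'); c=cal('wrist')
print('hub',plane(c,[279,187],.058).round(4))
b=[k for k,a,r in blobs(im,'green',60) if r[0][1]<100][0]
print(cv2.boundingRect(b)); print('post',plane(c,[279.5,44.5],.122).round(4))
# ring outer circle points via grey threshold of base
m=cv2.inRange(im.min(axis=2),150,255)
# plate rim: grey blue vs cream ring boundary; use outer ring edge at some rows
for r in (120,150,180,200):
    x=np.flatnonzero(m[r,170:390])+170; print(r,x.min(),x.max())
print('block',[plane(c,p,.28).round(4).tolist() for p in ([279,312],[238,300],[325,300])])
a=np.radians(161); u=np.array([np.cos(a),np.sin(a)])
# hook end and block back faces along own x
for nm,p in (('hookend',[279,199]),('blockfront',[279,256]),('blockback',[279,346])):
    print(nm,(plane(c,p,.28)[0,:2]-[.58,-.1577])@u)
# red cap centre top z
r=max(blobs(im,'red'),key=lambda t:t[1])[2]; print(r[0]); print('cap',(plane(c,[279.5,312],.294)[0,:2]-[.58,-.1577])@u)
E
```

```text
hub [[ 0.5774 -0.1561  0.058 ]]
(268, 34, 23, 29)
post [[ 0.4529 -0.1128  0.122 ]]
120 200 358
150 184 374
180 180 378
200 179 376
block [[[0.5853, -0.1586, 0.28]], [[0.575, -0.172, 0.28]], [[0.5861, -0.1398, 0.28]]]
hookend 0.04053134028953015
blockfront 0.01909864421336124
blockback -0.02285016728595602
(278.1538391113281, 315.7692565917969)
cap 0.003677251949534866
```

```bash
python3 - <<'E'
from h import *
x,y=.6406,-.1786
robot.line_to([x,y,.25],rotation=[180,0,161])
robot.line_to([x,y,.152],vel=.12)
hit=robot.line_to([x,y,.126],vel=.03,guard=5)
o=robot.observe(); print(hit,o['tool_pos'],o['ft_force'],o['time'])
cv2.imwrite('pics/s3.png',cv2.resize(robot.grab_frame('side')[130:250,210:380],None,fx=4,fy=4,interpolation=cv2.INTER_CUBIC))
E
```

```text
True [ 0.64041307 -0.17848493  0.13088416] [-0.46400811  0.92187056  7.73010603] 15.5083
```

View pics/s3.png

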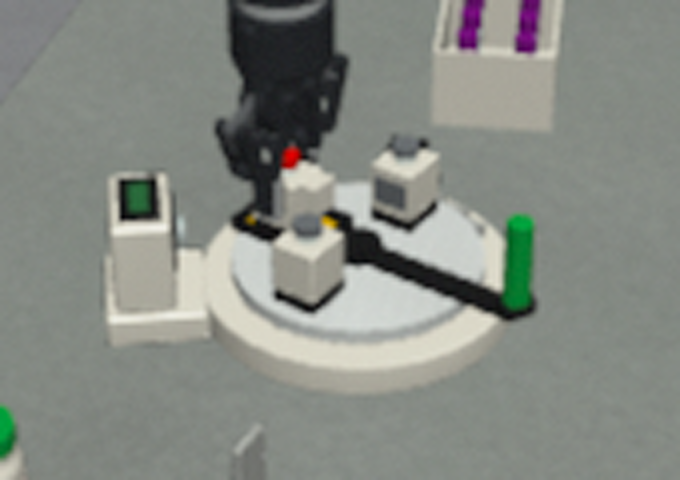

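Contact came with the underside at 0.041 m, so the holder is on the pocket floor, with yellow visible on both sides. I'll release it and go above the handle.

```bash
python3 - <<'E'
from h import *
x,y=.6404,-.1785
robot.set_gripper(.06)
robot.line_to([x,y,.18],vel=.06); robot.line_to([x,y,.25])
robot.move_pose([.452,-.112,.27],[180,0,180])
o=robot.observe(); print(o['tool_pos'],o['ft_force'],o['time'])
c=cal('wrist'); im=robot.grab_frame('wrist'); cv2.imwrite('pics/w4.png',im)
for k,a,r in blobs(im,'green',60): print('g',a,np.round(r[0],1),cv2.boundingRect(k),plane(c,r[0],.122).round(4))
for k,a,r in blobs(im,'red',30): print('r',a,np.round(r[0],1),plane(c,r[0],.104).round(4))
t=robot.grab_frame('top'); cv2.imwrite('pics/t4.png',t); ct=cal('top')
for k,a,r in blobs(t,'red'): print('top r',a,r[0],plane(ct,r[0],.104).round(4))
E
```

```text
[ 0.45244059 -0.11229171  0.26960613] [-0.04594555  0.62653482 -0.62335195] 18.375
g 847.0 [277. 211.] (264, 190, 27, 43) [[ 0.445  -0.1132  0.122 ]]
top r 16356.5 (292.2022705078125, 342.8764343261719) [[ 0.2452 -0.0678  0.104 ]]
top r 41.5 (338.5, 180.5) [[ 0.6349 -0.1767  0.104 ]]
```

View pics/w4.png

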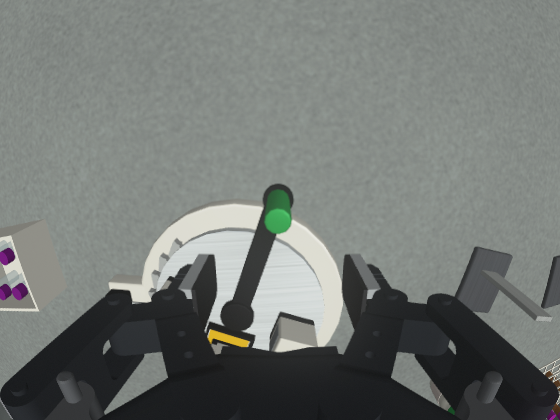

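```bash
cat > turn.py <<'E'
from h import *
A=np.array([.577,-.156]); G=np.array([.451,-.112]); Z=.154
YAW=161.
def tgt(phi):
    c,s=np.cos(phi),np.sin(phi); d=G-A
    return [*(A+[c*d[0]-s*d[1],s*d[0]+c*d[1]]),Z],[180,0,YAW+np.degrees(phi)]
def step(phi,vel=.03):
    p,r=tgt(phi); robot.line_to(p,vel=vel,rotation=r)
    o=robot.observe(); d=o['tool_pos'][:2]-A; u=d/np.linalg.norm(d); t=np.array([-u[1],u[0]])
    a=np.arctan2(*(d[::-1]))-np.arctan2(*((G-A)[::-1])); a=(a+np.pi)%(2*np.pi)-np.pi
    f=o['ft_force'][:2]; ft,fr=f@t,f@u
    print(f"{phi:.3f} act {a:.3f} ft {ft:.2f} fr {fr:.2f} w {o['gripper_width']:.4f} t {o['time']:.2f}"); return ft
E
python3 - <<'E'
from turn import *
robot.line_to([*G,.25],rotation=[180,0,YAW])
print(robot.line_to([*G,.154],vel=.1,guard=6))
robot.set_gripper(0)
o=robot.observe(); print(o['gripper_width'],o['tool_pos'],o['ft_force'],o['time'])
for i in range(1,17): step(.02*i)
E
```

```text
False
0.018566728981973746 [ 0.45118527 -0.11210843  0.154479  ] [-1.0858682   0.02128977  4.45737356] 20.5167
0.020 act 0.022 ft 0.88 fr 0.74 w 0.0185 t 20.77
0.040 act 0.042 ft 0.08 fr 1.55 w 0.0187 t 21.02
0.060 act 0.062 ft 1.06 fr 1.76 w 0.0187 t 21.27
0.080 act 0.080 ft -0.20 fr 1.50 w 0.0187 t 21.52
0.100 act 0.099 ft -1.50 fr 1.41 w 0.0185 t 21.77
0.120 act 0.118 ft -2.22 fr 1.33 w 0.0185 t 22.02
0.140 act 0.137 ft -3.43 fr 1.97 w 0.0188 t 22.27
0.160 act 0.156 ft -3.31 fr 2.14 w 0.0185 t 22.52
0.180 act 0.173 ft -6.50 fr 1.04 w 0.0189 t 22.77
0.200 act 0.193 ft -6.82 fr 1.97 w 0.0184 t 23.02
0.220 act 0.226 ft 7.17 fr 1.94 w 0.0187 t 23.27
0.240 act 0.243 ft 0.40 fr 3.04 w 0.0185 t 23.52
0.260 act 0.263 ft 1.41 fr 2.71 w 0.0186 t 23.77
0.280 act 0.282 ft 1.27 fr 2.17 w 0.0188 t 24.02
0.300 act 0.302 ft 0.04 fr 2.28 w 0.0187 t 24.27
0.320 act 0.321 ft -0.80 fr 2.85 w 0.0186 t 24.52
```

The first click came at φ≈0.21, so the start offset is about 0.06. The next clicks are expected at about 0.45 and 0.69.

```bash
python3 - <<'E'
from turn import *
for i in range(17,33): step(.02*i)
prev=0
for p in np.arange(.65,.741,.01):
    f=step(p,.02)
    if f>2: print('click'); break
E
```

```text
0.340 act 0.340 ft -1.29 fr 2.47 w 0.0186 t 24.77
0.360 act 0.359 ft -1.58 fr 2.94 w 0.0184 t 25.02
0.380 act 0.377 ft -3.37 fr 3.54 w 0.0188 t 25.27
0.400 act 0.396 ft -3.88 fr 4.04 w 0.0185 t 25.52
0.420 act 0.414 ft -5.24 fr 4.41 w 0.0184 t 25.77
0.440 act 0.435 ft -6.36 fr 3.87 w 0.0186 t 26.02
0.460 act 0.465 ft 3.83 fr 4.17 w 0.0187 t 26.27
0.480 act 0.485 ft 1.96 fr 4.66 w 0.0187 t 26.52
0.500 act 0.503 ft 1.00 fr 4.14 w 0.0185 t 26.77
0.520 act 0.523 ft 1.06 fr 4.62 w 0.0189 t 27.02
0.540 act 0.543 ft 0.74 fr 5.36 w 0.0188 t 27.27
0.560 act 0.563 ft 0.20 fr 4.43 w 0.0184 t 27.52
0.580 act 0.579 ft -2.07 fr 4.43 w 0.0186 t 27.77
0.600 act 0.600 ft -2.03 fr 5.07 w 0.0186 t 28.02
0.620 act 0.618 ft -3.23 fr 5.51 w 0.0187 t 28.27
0.640 act 0.637 ft -3.71 fr 6.15 w 0.0184 t 28.52
0.650 act 0.643 ft -8.17 fr 5.45 w 0.0190 t 28.77
0.660 act 0.652 ft -7.67 fr 5.59 w 0.0185 t 29.02
0.670 act 0.660 ft -9.03 fr 5.87 w 0.0189 t 29.27
0.680 act 0.674 ft -6.11 fr 6.42 w 0.0188 t 29.52
0.690 act 0.690 ft 0.44 fr 5.30 w 0.0185 t 29.77
0.700 act 0.708 ft 5.18 fr 5.82 w 0.0183 t 30.02
click
```

```bash
python3 - <<'E'
from turn import *
step(.715,.02); step(.724,.02); robot.pause(.5); step(.724)
t=robot.grab_frame('top'); ct=cal('top')
for col,z in (('red',.104),('blue',.15),('green',.085)):
  for k,a,r in blobs(t,col,10):
    if r[0][1]<300: print(col,a,r[0],plane(ct,r[0],z).round(4))
s=robot.grab_frame('side')
v=np.hstack([cv2.resize(t[110:290,210:410],(400,360)),cv2.resize(s[130:310,180:380],(400,360))]); cv2.imwrite('pics/f5.png',v)
E
```

```text
0.715 act 0.723 ft 3.97 fr 6.88 w 0.0184 t 30.27
0.724 act 0.729 ft 0.88 fr 5.97 w 0.0183 t 30.52
0.724 act 0.729 ft 0.57 fr 5.20 w 0.0187 t 31.27
red 40.5 (320.5, 180.5) [[ 0.6344 -0.133   0.104 ]]
blue 46.0 (120.0, 213.5) [[0.5463 0.3388 0.15  ]]
green 264.5 (207.5, 138.0) [[0.7406 0.1476 0.085 ]]
```

View pics/f5.png

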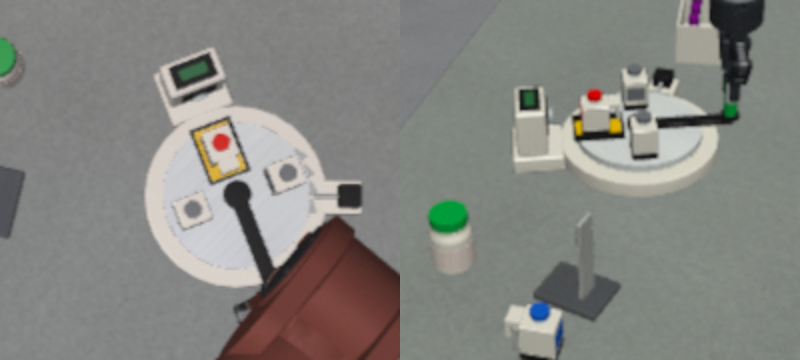

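The pocket now faces the reader and the holder stands upright in it. The blue holder and jar haven't moved, and there is almost no tangential load on the handle. I'm handing the job in.

```bash
python3 -c "
from plant import robot
o=robot.observe();print(o['time'],o['gripper_width'],o['ft_force']);robot.job_done()"
```

```text
31.3667 0.01868896038635659 [-4.64428407 -3.16775898  6.55290264]
the job is handed in; nothing more can be done
```

The red holder is standing upright in the carousel pocket, and the carousel has been turned three clicks so the holder faces the reader. I handed the job in at about 31 s with the gripper still closed on the green handle.

- **Placing:** I lifted the holder straight up off its bracket and lowered it into the pocket with the hook toward the axle. Contact came with its underside at about 41 mm, against the pocket floor at 40 mm. The last pictures show it upright inside the pocket.
- **Turning:** The push force showed exactly three clicks, at about 0.21, 0.45 and 0.69 rad of turn. I stopped at about 0.73 rad of turn, which is a carousel angle of about 0.79. That is close to the third rest at 0.78 and well under 0.92. Almost no turning force was left on the handle (under 1 N).
- **Other objects:** The blue cap and jar lid are at exactly the same pixels in the top view as at the start. I did not measure the carton again, but the arm never went near it.
- **Disagreements:** The top camera read about 4 mm lower in x than the wrist camera and the actual grasp, so I used values in between. A radial pull of 5–6 N remains on the handle because my axle and post positions were slightly off. A yaw fit on the bracket base gave −17°; I discarded it as a bad mask and used −13° from the block's edges.

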